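# Index the spice carousel to the tin

## Task

Turn the spice carousel one place so that the bay with the small metal tin comes to the front, over the steel pointer tab, and leave it locked there with the spring pin snapped fully home. The pin locks the carousel: pull its wing knob up, give it a quarter turn so that it parks out, let go, turn the carousel by the T-handle in its middle, then turn the knob back and feel on with the T-handle until the pin springs into the next hole; the holes are roughly drilled, so it may lie a few degrees off. Turn smoothly, so that the tin and jars stay standing in their bays, and do not disturb the things around.

Things in the scene. Friction and masses are not known exactly. Their poses are not given: they have to be found in the camera images.
- carousel_base: Fixed foot of the spice carousel, a black disc 238 mm across. Origin: centre of its underside on the worktop, on the carousel's vertical axis; z up. -x points to the front, where an upright steel pointer tab, 34 mm high, stands 130 mm from the axis. On the -y side, 112 mm from the axis, a steel bracket carries the upright spring plunger.
- carousel (a joint): Turning angle of the carousel, rad, counterclockwise from above. Starts near 0, locked by the 9 mm pin (play 0.013 rad either way). The next holes, roughly drilled, lie at +1.047 and -1.047, each up to 0.1 off: feel for the one that brings the tin to the front. With the pin out it turns against light friction (0.1 N m) and stays where left. Stops at +-3.0.
- handle_grip (a point): Centre of the carousel's T-handle, a wooden bar 72 x 14 x 34 mm on a post on the turning axis; the bar's top is 156 mm above the worktop, this point 140 mm. x runs along the bar's length, y across its 14 mm thickness, z up; it turns with the carousel (x parallel to the foot's x at joint 0).
- pin (a joint): Lift of the spring pin, m. 0 = fully home in a hole. 0.009 = its flat end just clears the ring, or rides on it between holes. 0.0135 = parked. 0.022 = upper stop. The spring pushes it down with 6 N at 0 and 9 N at the top. Riding on the ring, it snaps in by itself when a hole comes under it (within about 0.013 rad).
- knob (a joint): Turn of the plunger's wing knob, rad, counterclockwise from above; stops at +-1.75. At 0 (within 0.1) a lug under it lies in a deep slot and the pin can go down; the pin must be lifted over 0.016 before the knob turns. At +1.57 or -1.57 (either will do) the lug drops into a notch 2.5 mm deep and holds the pin parked; lift over 0.016 again to turn it back.
- knob_grip (a point): Middle of the plunger's wing knob, a wooden bar 64 x 16 x 36 mm; this point is 15 mm below its top and, with the pin home, 130 mm above the worktop; it rises and turns with the knob. y runs along the bar's 64 mm length, x across its 16 mm thickness, z up. At knob 0 its axes are those of the foot, the bar's length pointing at the carousel's axis.
- front_bay (a point): Fixed point where a bay's floor centre lies at the front: 66 mm from the axis toward the tab, 28 mm above the worktop. The tray has six round bays (61 mm wide, rims 8 mm high) every 60 degrees; its outer steel ring, 250 mm across and level with their floors, has a hole, 12 mm wide tangentially, roughly midway between each two bays, 112 mm from the axis.
- tin: Small metal food tin, 57 mm across and 72 mm tall, the only tin on the carousel, loose in the bay next to the front one, left or right. Origin: centre of its underside; z up.
- jar_a: Squat glass spice jar, 45 mm across and 75 mm tall, loose in the bay on the other side of the front one. Origin: centre of its underside; z up.
- jar_b: Squat glass spice jar like jar_a, 45 mm across, 75 mm tall, loose in a bay (front or back at the start). Origin: centre of its underside; z up.
- jar_c: Squat glass spice jar like jar_a, 45 mm across, 75 mm tall, loose in a bay (front or back at the start). Origin: centre of its underside; z up.
- timer: Bystander: egg timer, 62 mm across, 40 mm tall, on the worktop left of the carousel. Origin: centre of its underside.
- glass: Bystander: drinking glass, 79 mm across, 90 mm tall, on the worktop right of the plunger. Origin: centre of its underside.
- mug_tea: Bystander: dotted mug, 92 x 127 mm, 93 mm tall, on the worktop far to the left. Origin: centre of its underside.
Mind the look-alikes: they are no part of the job. What is shaped like the tin but green is not meant. Leave any blue look-alike of the jar_b alone.

How it is judged:
On the way, in this order (a step that is already met when the one before it is completed fails the run):
1. the pin is pulled clear of the ring (value of joint pin above 0.0105 m), for 0.2 s.
2. the carousel is turned more than half way to a next hole ((value of joint carousel above 0.6 rad or value of joint carousel below -0.6 rad)), for 0.1 s.
At the end, for the whole second after the job is handed in: The pin is home (lift under 2 mm), the carousel stands one place on from its start (1.047 rad to either side, within 0.125 rad) and at rest, the tin's centre is within 14 mm of the front bay's, and the tin and the jars stand upright (within 0.1 rad) on the floors of their bays (value of joint pin below 0.002 m and horizontal distance between tin and front_bay below 0.014 m and (value of joint carousel between 0.922 and 1.172 rad or value of joint carousel between -1.172 and -0.922 rad) and angle between each of tin, jar_a, jar_b, jar_c's own z axis and vertical below 0.1 rad and height (world z) of each of tin, jar_a, jar_b, jar_c below 0.034 m and velocity of joint carousel between -0.05 and 0.05 rad/s); the robot touches nothing.
It fails at once if the tin or a jar is tipped (over 0.4 rad) (angle between any of tin, jar_a, jar_b, jar_c's own z axis and vertical above 0.4 rad).
It fails at once if the tin or a jar is lifted out of its bay (height (world z) of any of tin, jar_a, jar_b, jar_c above 0.045 m).
It fails at once if the egg timer, the glass or the mug is shifted more than 30 mm or tipped (distance of any of timer, glass, mug_tea from where it was at the start of the episode above 0.03 m or angle between any of timer, glass, mug_tea's own z axis and vertical above 0.4 rad).
It also fails if it takes over 72 s, if anything falls off the work surface, if the arm or the gripper's body presses on something with over 40 N, if the wrist force passes 120 N, or if a joint passes its speed limit or range.

## Robot

A 6-joint arm with a two-finger parallel gripper is mounted at the origin on a cart in front of the work surface, level with it; the furniture and walls round the work are solid. World frame = base frame: x ahead of the robot, y to its left, z up, the work surface at z = 0. Lengths are in m, angles in rad, forces in N, time in s.
With the tool pointing down it reaches from about 0.35 to 0.875 m from the base axis. Payload 4.2 kg.
Tool frame: the origin (TCP) lies on the centre line of the jaws, within the pads' length; the fingertips stand 8 mm ahead of it and the grasp point (between the pads) lies 11 mm behind it; z points along the fingers, y is the line along which they close (so a half turn about z gives the same grasp; the last joint's range is limited). The gripper opens to 87 mm and grips with 3 to 60 N. Pads are 19 mm wide; open, the fingers measure 117 mm over their backs; the gripper's body (75 mm by 190 mm) begins 51 mm behind the grasp point.
Start: joints at [-1.074, 0.385, 0.008, 0, -1.194, -0.259], TCP at [0.147, -0.607, 0.231] pointing down, gripper open.
Joint ranges: [-3.14, 3.14], [-1.21, 2.06], [-1.07, 1.41], [-3.16, 2.05], [-2.99, -0.16], [-3.1, 3.1]. Speed limits (rad/s): [2.79, 2.79, 3.14, 3.14, 3.14, 3.14].

## Interface

Orientations are given as a 3x3 rotation matrix whose columns are the frame's x, y, z axes.
In Python, from rig import bot gives the robot as it stands.
- The arm moves only by the shell command python3 -m creep 'ROWS' [FORCE]. ROWS is JSON, one flat list of numbers, 7 for each row, row after row: the opening, from -1 (shut) to 1 (fully open), then the shift along the tool's x, y, z in units of 600 mm (1.0 is 600 mm), then the turn, a rotation vector about the tool's x, y, z in units of 120 degrees (1.0 is 120 degrees). A call has 1 to 8 rows; each row is the pose to reach, as a shift and turn from the pose commanded when the call began, along the tool's axes at that moment; what a row does not reach only later rows make up. A row lasts 1/10 s, in which the tool goes at most 50 mm and 8.59 degrees, less where a joint would pass 70% of its speed; a pose out of reach is approached as far as the arm can. A call with a number of a shift or a turn outside -1 to 1 is refused whole. A call with a gripper value outside its range is refused whole. The fingers move at their own pace and stop on an object; FORCE is the grip in N (left out, the last holds). Time passes only in rows, so rows that repeat a pose let the fingers close. It gives the time, the measured TCP pose, the force, the opening and the grip force at its end, in the units of the state.
- bot.get_state(): the state, without advancing time (a new reading comes with each control period).
- bot.snapshot(name): name is "scene" or "top" or "wrist"; returns a dict with "color" (400x640x3 uint8, red, green, blue), "depth" (400x640 float32, m along the optical axis (not along the pixel's ray), 0 where there is no reading), "camera_matrix" (3x3 intrinsics, pixels), "world_from_camera" (4x4, takes a point from camera to world coordinates); the wrist camera has in their place "mount" (4x4, takes a point from camera to tool coordinates, whose origin is the TCP and whose axes are the flange's). Camera axes: x right, y down, z forward; pixel columns grow to the right and rows downward; lengths in m; the calibration is good to about 2 mm. A picture is of the moment at which its call begins: read the wrist's pose just before it.
- bot.job_done(): hands the job in; it is judged then, once.
The state is a dict: "time": time; "joint_positions": joint angles; "dq": joint speeds; "tau": joint torques, N m; "ee_pos": TCP position; "tcp_rot": TCP orientation; "contact_force": force on the tool from outside, world axes, zero at the start; "wrist_torque": the same for the moment, N m; "width": opening from 0.0 (shut) to 1.0 (fully open); "gripper_force": force on a finger pad.
Only numpy, scipy, OpenCV 4.12 (cv2) and the standard library are available. Lean on these libraries where they do the work, as an engineer would, in place of code of your own. Each camera call takes 0.05 s, during which the arm holds its last target. There are 200 camera calls.

## Working session

There is one attempt and no reset: what is moved stays moved. The work goes in short steps, Python scripts to look and compute and a shell command to move; the robot and the scene stay as the last step left them, time stands still between calls to the robot, and variables do not carry over. Pictures are saved under pics/ and viewed, at most 10 in all, crops included, and the job is handed in when it is done.

```bash
mkdir -p pics; ls; python3 - <<'E'
from rig import bot
import cv2,numpy as np
s=bot.get_state();print({k:np.round(v,3).tolist() for k,v in s.items()})
ims=[]
for n in("scene","top"):
    d=bot.snapshot(n);np.savez(f"{n}0.npz",**d);ims.append(d["color"][:,:,::-1]);print(n,d["camera_matrix"].round(1).tolist(),d["world_from_camera"].round(3).tolist())
    cv2.imwrite(f"pics/{n}0.png",ims[-1])
E
```

```text
pics
{'time': 0.0, 'joint_positions': [-1.074, 0.386, 0.007, -0.001, -1.194, -0.259], 'dq': [-0.0, 0.001, -0.002, -0.0, -0.001, 0.001], 'tau': [0.001, -39.067, 18.74, 4.22, 0.011, -0.0], 'ee_pos': [0.147, -0.607, 0.229], 'tcp_rot': [[-0.972, -0.235, -0.001], [-0.235, 0.972, 0.002], [0.0, 0.002, -1.0]], 'contact_force': [0.264, -0.342, -0.016], 'wrist_torque': [-0.005, 0.017, 0.043], 'gripper_force': 0.0, 'width': 0.998}
scene [[453.7, 0.0, 327.8], [0.0, 453.7, 198.3], [0.0, 0.0, 1.0]] [[0.863, -0.382, 0.331, 0.033], [-0.505, -0.665, 0.55, -0.531], [0.01, -0.642, -0.767, 1.111], [0.0, 0.0, 0.0, 1.0]]
top [[382.7, 0.0, 325.5], [0.0, 382.7, 198.8], [0.0, 0.0, 1.0]] [[-0.004, -0.997, 0.076, 0.381], [-1.0, 0.005, 0.007, 0.201], [-0.007, -0.076, -0.997, 1.252], [0.0, 0.0, 0.0, 1.0]]
```

View pics/scene0.png

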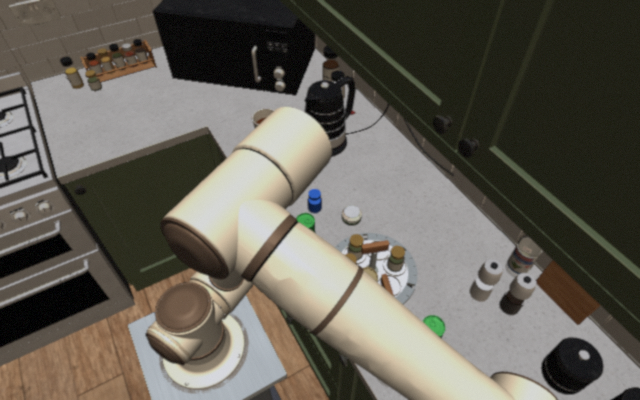

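View pics/top0.png

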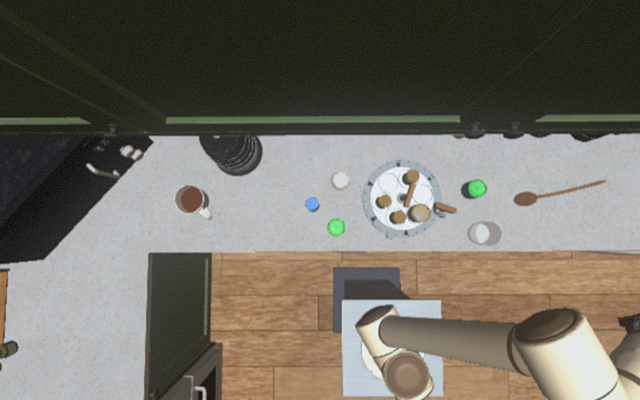

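The scene view is mostly blocked by the arm. The top view shows the carousel at about (402,199), its T-handle at about (410,193) and the plunger knob at about (445,208). There are jars at (413,176), (384,201) and (399,217), with the tin probably at (420,213). I'll zoom in and get depths.

```bash
cat > h.py <<'E'
import numpy as np,cv2
def ray(d,u,v,z,T=None):
    T=d["world_from_camera"] if T is None else T
    r=T[:3,:3]@np.linalg.inv(d["camera_matrix"])@np.array([u,v,1.]);o=T[:3,3]
    return o+r*(z-o[2])/r[2]
def cloud(d,T=None):
    T=d["world_from_camera"] if T is None else T
    v,u=np.mgrid[:400,:640];p=np.stack([u,v,np.ones_like(u)],-1)@np.linalg.inv(d["camera_matrix"]).T*d["depth"][...,None]
    return p@T[:3,:3].T+T[:3,3]
def bar(P,m):
    q=P[m][:,:2].astype(np.float32);(c,s,a)=cv2.minAreaRect(q);b=cv2.boxPoints((c,s,a))
    e=[b[1]-b[0],b[2]-b[1]];e=max(e,key=np.linalg.norm)
    return np.round(c,4),np.round(s,4),np.degrees(np.arctan2(e[1],e[0])),P[m][:,2].mean(),m.sum()
E
python3 - <<'E'
from h import *
d=dict(np.load("top0.npz"));P=cloud(d)
cv2.imwrite("pics/c1.png",cv2.resize(d["color"][150:250,300:500,::-1],None,fx=4,fy=4,interpolation=cv2.INTER_CUBIC))
roi=np.zeros((400,640),bool);roi[150:245,355:465]=1
hsv=cv2.cvtColor(d["color"],cv2.COLOR_RGB2HSV)
print(P[195:202,395:415,2].round(3)[::3])
for lo,hi in((.115,.2),(.08,.112)):
    m=(roi&(P[...,2]>lo)&(P[...,2]<hi)).astype(np.uint8)
    n,l,st,c=cv2.connectedComponentsWithStats(m)
    for i in range(1,n):
        if st[i,4]>8: print(lo,c[i].round(1),bar(P,l==i))
m=(roi&(P[...,2]>.012)&(P[...,2]<.04))
ct=max(cv2.findContours(m.astype(np.uint8),0,1)[0],key=cv2.contourArea)
e=cv2.fitEllipse(cv2.convexHull(ct));print("ring",e,ray(d,*e[0],.028))
E
```

```text
[[0.032 0.031 0.033 0.032 0.037 0.04  0.057 0.077 0.091 0.108 0.122 0.136
  0.153 0.159 0.158 0.156 0.157 0.152 0.033 0.029]
 [0.03  0.034 0.035 0.038 0.039 0.053 0.062 0.076 0.087 0.095 0.137 0.151
  0.156 0.152 0.158 0.157 0.154 0.026 0.03  0.036]
 [0.028 0.03  0.03  0.031 0.032 0.033 0.039 0.038 0.038 0.137 0.147 0.158
  0.159 0.16  0.157 0.155 0.028 0.029 0.029 0.028]]
0.115 [408.9 194.5] (array([ 0.4762, -0.0338]), array([0.0144, 0.0719]), np.float32(-19.762815), np.float64(0.15181080962071017), np.int64(160))
0.115 [444.5 207.2] (array([ 0.438 , -0.1389]), array([0.0638, 0.0188]), np.float32(71.95161), np.float64(0.1407470857235236), np.int64(153))
0.08 [412.8 175.2] (array([ 0.5385, -0.0544]), array([0.036 , 0.0361]), np.float32(-44.671814), np.float64(0.10358317269919202), np.int64(131))
0.08 [384.6 200. ] (array([0.4638, 0.0312]), array([0.0361, 0.0368]), np.float32(-45.811413), np.float64(0.10329870974310774), np.int64(133))
0.08 [403.4 196.2] (array([ 0.4754, -0.0268]), array([0.0115, 0.0023]), np.float32(7.8768573), np.float64(0.09622963721786149), np.int64(10))
0.08 [420.3 212.3] (array([ 0.4271, -0.077 ]), array([0.0565, 0.0544]), np.float32(88.263145), np.float64(0.09734448271394652), np.int64(307))
0.08 [439.4 211.3] (array([ 0.4296, -0.1357]), array([0.0321, 0.0101]), np.float32(69.18684), np.float64(0.09808658453584719), np.int64(45))
0.08 [399.1 216.5] (array([ 0.4138, -0.0117]), array([0.036 , 0.0331]), np.float32(89.27715), np.float64(0.10306554964910139), np.int64(130))
ring ((401.4671936035156, 198.19374084472656), (78.78216552734375, 79.11819458007812), 3.3582310676574707) [ 0.47444904 -0.03398714  0.028     ]
```

View pics/c1.png

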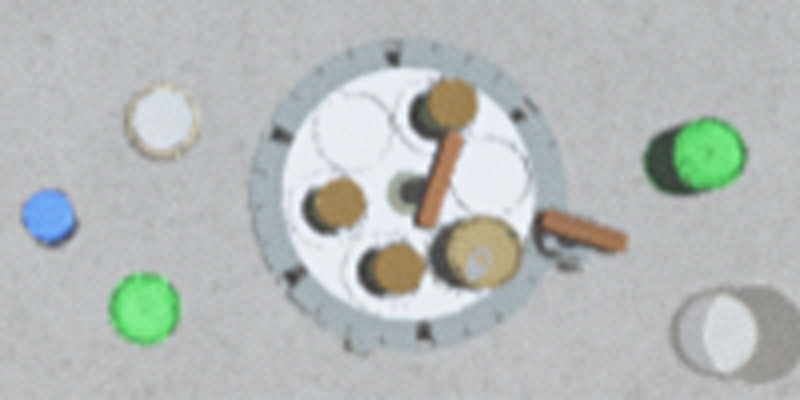

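```bash
cat >> h.py <<'E'
def rel(s,xyz,yaw):
    "units of a move to TCP xyz with tool y at world yaw (deg, mod 360), tool down"
    R=np.array(s["tcp_rot"]);a=np.radians(yaw);y=np.array([np.cos(a),np.sin(a),0]);z=np.array([0,0,-1.]);G=np.c_[np.cross(y,z),y,z]
    from scipy.spatial.transform import Rotation as Ro
    return (R.T@(np.array(xyz)-s["ee_pos"])/.6).round(4),(Ro.from_matrix(R.T@G).as_rotvec(degrees=True)/120).round(4)
E
python3 - <<'E'
from h import *
from rig import bot
d=dict(np.load("top0.npz"));P=cloud(d)
for v in (100,120,130,134): print(v,P[v,400].round(3),P[v,250].round(3))
print(rel(bot.get_state(),[.438,-.1392,.229],161.))
E
```

```text
100 [0.585 0.085 0.65 ] [0.586 0.326 0.653]
120 [0.578 0.068 0.561] [0.579 0.344 0.561]
130 [0.575 0.057 0.499] [0.575 0.356 0.505]
134 [0.575 0.051 0.465] [0.574 0.362 0.475]
(array([-0.6547,  0.6435,  0.0021]), array([ 9.000e-04,  4.000e-04, -4.782e-01]))
```

```bash
python3 -m creep '[0.2,-0.04,0.04,0,0,0,-0.03, 0.2,-0.09,0.09,0,0,0,-0.07, 0.2,-0.15,0.147,0,0,0,-0.12, 0.2,-0.21,0.206,0,0,0,-0.18, 0.2,-0.27,0.265,0,0,0,-0.24, 0.2,-0.33,0.324,0,0,0,-0.3, 0.2,-0.38,0.373,0,0,0,-0.35, 0.2,-0.41,0.403,0,0,0,-0.38]' 15; python3 -c "
from h import *
from rig import bot
print(rel(bot.get_state(),[.438,-.1392,.229],161.))"
```

```text
time: 0.9
ee_pos: [0.3302, -0.312, 0.2305]
tcp_rot: [[-0.507, -0.862, 0.0], [-0.862, 0.507, 0.0], [-0.0, 0.0, -1.0]]
contact_force: [-0.5, -0.3, -0.2]
width: 0.601
gripper_force: 0.0
(array([-0.3393, -0.009 ,  0.0026]), array([ 0.    ,  0.0002, -0.0954]))
```

```bash
python3 -m creep '[0.2,-0.06,-0.002,0,0,0,-0.03, 0.2,-0.13,-0.004,0,0,0,-0.06, 0.2,-0.2,-0.006,0,0,0,-0.095, 0.2,-0.27,-0.008,0,0,0,-0.095, 0.2,-0.32,-0.009,0,0,0,-0.095, 0.2,-0.339,-0.009,0,0,0,-0.095, 0.2,-0.339,-0.009,0,0,0,-0.095, 0.2,-0.339,-0.009,0,0,0,-0.095]'; python3 - <<'E'
from h import *
from rig import bot
s=bot.get_state();d=bot.snapshot("wrist");T=np.eye(4);T[:3,:3]=s["tcp_rot"];T[:3,3]=s["ee_pos"];T=T@d["mount"]
np.savez("w1.npz",**d);P=cloud(d,T);cv2.imwrite("pics/w1.png",d["color"][:,:,::-1])
b=cv2.connectedComponentsWithStats(((P[...,2]>.135)&(P[...,2]<.165)&(d["depth"]>0)).astype(np.uint8))
for i in range(1,b[0]):
    if b[2][i,4]>300: print(b[3][i].round(),bar(P,b[1]==i))
print(rel(s,[.438,-.1392,.119],161.),s["joint_positions"])
E
```

```text
time: 1.7
ee_pos: [0.4375, -0.1428, 0.2302]
tcp_rot: [[-0.332, -0.943, -0.001], [-0.943, 0.332, 0.0], [0.0, 0.001, -1.0]]
contact_force: [-0.0, -0.2, -0.8]
width: 0.599
gripper_force: 0.0
[315. 207.] (array([ 0.4393, -0.1431]), array([0.0632, 0.0158]), np.float32(70.979355), np.float64(0.14352196810348708), np.int64(1356))
[ 10. 212.] (array([ 0.6859, -0.2257]), array([0.0443, 0.019 ]), np.float32(59.7814), np.float64(0.1389846169577152), np.int64(882))
(array([-0.006 ,  0.001 ,  0.1854]), array([ 0.0005, -0.0001, -0.0032])) [ 3.90172980e-02  1.01564867e-01 -3.76021955e-01 -9.78415182e-05
 -1.09427611e+00 -3.77368770e-01]
```

View pics/w1.png

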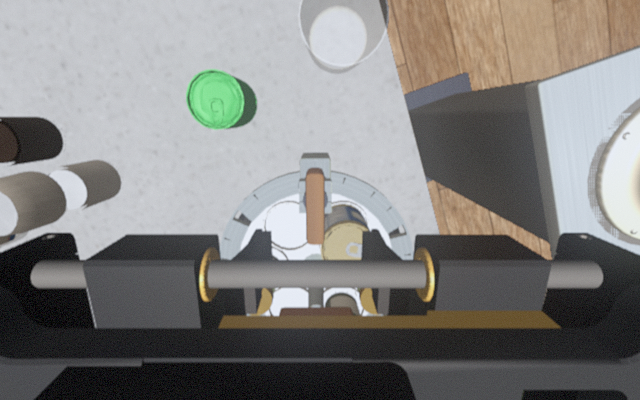

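The wrist view shows the knob bar at (315,207), centred between the fingers and pointing at the carousel axis. The tin stands beside it at (345,235). I'll descend and grip.

```bash
python3 -m creep '[0.2,-0.0035,-0.001,0.05,0,0,0, 0.2,-0.0035,-0.001,0.1,0,0,0, 0.2,-0.0035,-0.001,0.15,0,0,0, 0.2,-0.0035,-0.001,0.185,0,0,0, 0.2,-0.0035,-0.001,0.185,0,0,0, 0.2,-0.0035,-0.001,0.185,0,0,0]' 30; python3 -m creep '[-1,0,0,0,0,0,0, -1,0,0,0,0,0,0, -1,0,0,0,0,0,0, -1,0,0,0,0,0,0, -1,0,0,0,0,0,0, -1,0,0,0,0,0,0]' 30
```

```text
time: 2.35
ee_pos: [0.4393, -0.1416, 0.12]
tcp_rot: [[-0.333, -0.943, 0.0], [-0.943, 0.333, -0.001], [0.0, -0.0, -1.0]]
contact_force: [0.9, -0.2, 0.1]
width: 0.598
gripper_force: 0.0
time: 2.95
ee_pos: [0.4396, -0.1406, 0.1197]
tcp_rot: [[-0.331, -0.943, 0.001], [-0.943, 0.331, -0.0], [-0.0, -0.001, -1.0]]
contact_force: [0.2, -0.5, 0.2]
width: 0.181
gripper_force: 30.0
```

```bash
python3 -m creep '[-1,0,0,-0.01,0,0,0, -1,0,0,-0.02,0,0,0, -1,0,0,-0.032,0,0,0, -1,0,0,-0.032,0,0,0, -1,0,0,-0.032,0,0,0, -1,0,0,-0.032,0,0,0]' 30
```

```text
time: 3.55
ee_pos: [0.4393, -0.1406, 0.1385]
tcp_rot: [[-0.332, -0.943, -0.0], [-0.943, 0.332, 0.0], [-0.0, 0.0, -1.0]]
contact_force: [3.2, -0.2, -8.8]
width: 0.182
gripper_force: 30.0
```

```bash
python3 -m creep '[-1,0,0,0,0,0,-0.05, -1,0,0,0,0,0,-0.1, -1,0,0,0,0,0,-0.15, -1,0,0,0,0,0,-0.2, -1,0,0,0,0,0,-0.25, -1,0,0,0,0,0,-0.3, -1,0,0,0,0,0,-0.35, -1,0,0,0,0,0,-0.4]';python3 -m creep '[-1,0,0,0,0,0,-0.05, -1,0,0,0,0,0,-0.1, -1,0,0,0,0,0,-0.15, -1,0,0,0,0,0,-0.2, -1,0,0,0,0,0,-0.25, -1,0,0,0,0,0,-0.3, -1,0,0,0,0,0,-0.35, -1,0,0,0,0,0,-0.35]'; python3 -c "
from rig import bot
s=bot.get_state();print(s['wrist_torque'],s['joint_positions'])"
```

```text
time: 4.35
ee_pos: [0.4395, -0.1406, 0.1384]
tcp_rot: [[0.483, -0.876, 0.0], [-0.876, -0.483, 0.0], [-0.0, -0.0, -1.0]]
contact_force: [3.5, -0.7, -10.3]
width: 0.183
gripper_force: 30.0
time: 5.15
ee_pos: [0.4396, -0.1405, 0.1385]
tcp_rot: [[0.943, -0.332, 0.0], [-0.332, -0.943, 0.0], [0.0, -0.0, -1.0]]
contact_force: [3.4, 0.2, -9.9]
width: 0.182
gripper_force: 30.0
[-0.27417101 -1.06350147  0.01635704] [ 4.40259351e-02  2.04248187e-01 -5.11447157e-01 -2.64115330e-04
 -8.54768963e-01  1.18861377e+00]
```

Now I'll lower into the notch (down about 5 mm from 18.8 mm to 13.5 mm) and see if it carries the load.

```bash
python3 -m creep '[-1,0,0,0.003,0,0,0, -1,0,0,0.006,0,0,0, -1,0,0,0.0085,0,0,0, -1,0,0,0.0085,0,0,0, -1,0,0,0.0085,0,0,0]'; python3 -m creep '[-0.3,0,0,0,0,0,0, -0.3,0,0,0,0,0,0, -0.3,0,0,0,0,0,0, -0.3,0,0,0,0,0,0, -0.3,0,0,0,0,0,0]'; python3 -m creep '[-0.3,0,0,-0.04,0,0,0, -0.3,0,0,-0.1,0,0,0, -0.3,0,0,-0.13,0,0,0, -0.3,0,0,-0.13,0,0,0]'; python3 - <<'E'
from h import *
from rig import bot
s=bot.get_state();d=bot.snapshot("wrist");T=np.eye(4);T[:3,:3]=s["tcp_rot"];T[:3,3]=s["ee_pos"];T=T@d["mount"]
P=cloud(d,T);cv2.imwrite("pics/w2.png",d["color"][:,:,::-1])
b=cv2.connectedComponentsWithStats(((P[...,2]>.13)&(P[...,2]<.17)&(d["depth"]>0.1)).astype(np.uint8))
for i in range(1,b[0]):
    if b[2][i,4]>300: print(b[3][i].round(),bar(P,b[1]==i))
d=bot.snapshot("top");P=cloud(d);roi=np.zeros((400,640),bool);roi[150:245,355:465]=1
b=cv2.connectedComponentsWithStats((roi&(P[...,2]>.13)&(P[...,2]<.17)).astype(np.uint8))
for i in range(1,b[0]):
    if b[2][i,4]>20: print("top",b[3][i].round(),bar(P,b[1]==i))
print(rel(s,[.4752,-.0345,s["ee_pos"][2]],250.6))
E
```

```text
time: 5.65
ee_pos: [0.4395, -0.1406, 0.1337]
tcp_rot: [[0.943, -0.332, 0.0], [-0.332, -0.943, 0.0], [0.0, -0.0, -1.0]]
contact_force: [4.3, -0.0, -8.9]
width: 0.18
gripper_force: 30.0
time: 6.15
ee_pos: [0.4392, -0.1407, 0.134]
tcp_rot: [[0.943, -0.332, 0.0], [-0.332, -0.943, -0.0], [0.0, 0.0, -1.0]]
contact_force: [-0.6, -0.2, 0.1]
width: 0.347
gripper_force: 0.0
time: 6.55
ee_pos: [0.4411, -0.1408, 0.2147]
tcp_rot: [[0.943, -0.331, 0.007], [-0.331, -0.944, -0.001], [0.006, -0.002, -1.0]]
contact_force: [-0.2, -0.1, 0.2]
width: 0.352
gripper_force: 0.0
[173. 201.] (array([ 0.4841, -0.04  ]), array([0.0145, 0.0554]), np.float32(-19.706636), np.float64(0.14901012531086583), np.int64(2022))
[317. 214.] (array([ 0.4409, -0.1427]), array([0.0159, 0.0625]), np.float32(-19.093504), np.float64(0.15620887382929985), np.int64(1774))
(array([-0.0051, -0.1861,  0.0003]), array([-0.0008, -0.0031,  0.0004]))
```

View pics/w2.png

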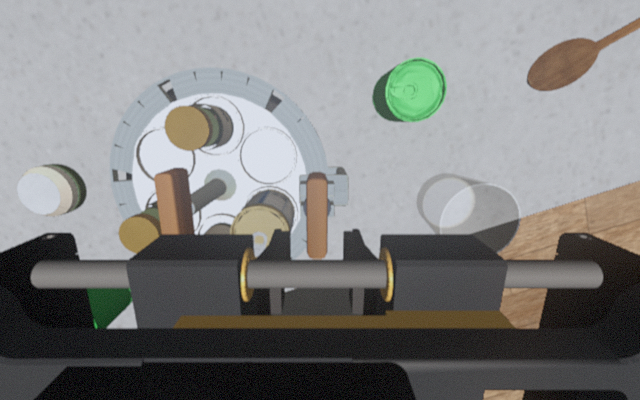

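The knob is parked at (317,214), its top at about 0.156 m. The T-handle is at (173,201) and all the jars are standing. I'll move to the T-handle.

```bash
python3 -m creep '[0,-0.005,-0.06,0,0,0,0, 0,-0.005,-0.12,0,0,0,0, 0,-0.005,-0.17,0,0,0,0, 0,-0.005,-0.186,0,0,0,0, 0,-0.005,-0.186,0,0,0,0, 0,-0.005,-0.186,0,0,0,0]'; python3 -c "
from h import *
from rig import bot
print(rel(bot.get_state(),[.4755,-.0345,.129],250.6))"
```

```text
time: 7.25
ee_pos: [0.4727, -0.0349, 0.2108]
tcp_rot: [[0.943, -0.332, -0.002], [-0.332, -0.943, -0.001], [-0.002, 0.001, -1.0]]
contact_force: [-0.2, 0.1, -0.4]
width: 0.5
gripper_force: 0.0
(array([ 0.0044, -0.0023,  0.1363]), array([0.0006, 0.001 , 0.0001]))
```

```bash
python3 -m creep '[0,0.004,-0.002,0.05,0,0,0, 0,0.004,-0.002,0.1,0,0,0, 0,0.004,-0.002,0.136,0,0,0, 0,0.004,-0.002,0.136,0,0,0, 0,0.004,-0.002,0.136,0,0,0]' 15; python3 -m creep '[-1,0.0,0,0,0,0,0, -1,0,0,0,0,0,0, -1,0,0,0,0,0,0, -1,0,0,0,0,0,0, -1,0,0,0,0,0,0, -1,0,0,0,0,0,0]' 15
```

```text
time: 7.75
ee_pos: [0.4762, -0.035, 0.1304]
tcp_rot: [[0.943, -0.333, -0.0], [-0.333, -0.943, -0.001], [-0.0, 0.001, -1.0]]
contact_force: [0.8, 0.0, -0.5]
width: 0.503
gripper_force: 0.0
time: 8.35
ee_pos: [0.4762, -0.0344, 0.1304]
tcp_rot: [[0.944, -0.331, -0.0], [-0.331, -0.944, -0.001], [0.0, 0.001, -1.0]]
contact_force: [-1.2, -2.2, 3.1]
width: 0.165
gripper_force: 15.8
```

```bash
python3 -m creep '[-1,0,0,0,0,0,0.005, -1,0,0,0,0,0,0.015, -1,0,0,0,0,0,0.03, -1,0,0,0,0,0,0.05, -1,0,0,0,0,0,0.075, -1,0,0,0,0,0,0.1, -1,0,0,0,0,0,0.125, -1,0,0,0,0,0,0.15]'; python3 -m creep '[-1,0,0,0,0,0,0.025, -1,0,0,0,0,0,0.05, -1,0,0,0,0,0,0.075, -1,0,0,0,0,0,0.1, -1,0,0,0,0,0,0.125, -1,0,0,0,0,0,0.15, -1,0,0,0,0,0,0.17, -1,0,0,0,0,0,0.19]';python3 -m creep '[-1,0,0,0,0,0,0.02, -1,0,0,0,0,0,0.04, -1,0,0,0,0,0,0.06, -1,0,0,0,0,0,0.075, -1,0,0,0,0,0,0.085, -1,0,0,0,0,0,0.09, -1,0,0,0,0,0,0.09, -1,0,0,0,0,0,0.09]'
```

```text
time: 9.15
ee_pos: [0.4762, -0.0344, 0.1304]
tcp_rot: [[0.793, -0.609, -0.0], [-0.609, -0.793, -0.001], [0.0, 0.001, -1.0]]
contact_force: [-1.5, -3.5, 5.2]
width: 0.157
gripper_force: 15.9
time: 9.95
ee_pos: [0.4762, -0.0343, 0.1304]
tcp_rot: [[0.495, -0.869, 0.0], [-0.869, -0.495, -0.001], [0.001, 0.0, -1.0]]
contact_force: [-1.5, -2.6, 4.7]
width: 0.156
gripper_force: 15.9
time: 10.75
ee_pos: [0.4763, -0.0343, 0.1304]
tcp_rot: [[0.325, -0.946, 0.0], [-0.946, -0.325, -0.0], [0.0, 0.0, -1.0]]
contact_force: [-1.3, -2.5, 5.8]
width: 0.159
gripper_force: 15.8
```

```bash
python3 -m creep '[-0.1,0,0,0,0,0,0, -0.1,0,0,0,0,0,0, -0.1,0,0,0,0,0,0, -0.1,0,0,-0.04,0,0,0, -0.1,0,0,-0.1,0,0,0, -0.1,0,0,-0.14,0,0,0, -0.1,0,0,-0.14,0,0,0]' 30; python3 - <<'E'
from h import *
from rig import bot
s=bot.get_state();d=bot.snapshot("top");cv2.imwrite("pics/t2.png",cv2.resize(d["color"][150:250,300:500,::-1],None,fx=3,fy=3))
print(rel(s,[.4395,-.1406,.21],250.6))
E
```

```text
time: 11.45
ee_pos: [0.4786, -0.0335, 0.2176]
tcp_rot: [[0.327, -0.945, 0.008], [-0.945, -0.327, 0.002], [0.001, -0.008, -1.0]]
contact_force: [0.1, 0.9, -1.0]
width: 0.448
gripper_force: 0.0
(array([0.1475, 0.12  , 0.0118]), array([-0.0034, -0.0023, -0.4295]))
```

```bash
python3 -m creep '[-0.1,0.02,0.017,0,0,0,-0.07, -0.1,0.05,0.04,0,0,0,-0.14, -0.1,0.08,0.065,0,0,0,-0.21, -0.1,0.11,0.09,0,0,0,-0.28, -0.1,0.14,0.115,0,0,0,-0.35, -0.1,0.1475,0.12,0,0,0,-0.42, -0.1,0.1475,0.12,0,0,0,-0.43, -0.1,0.1475,0.12,0,0,0,-0.43]' 30; python3 - <<'E'
from h import *
from rig import bot
s=bot.get_state();d=bot.snapshot("wrist");cv2.imwrite("pics/w3.png",d["color"][:,:,::-1])
T=np.eye(4);T[:3,:3]=s["tcp_rot"];T[:3,3]=s["ee_pos"];P=cloud(d,T@d["mount"])
b=cv2.connectedComponentsWithStats(((P[...,2]>.13)&(P[...,2]<.17)&(d["depth"]>0.1)).astype(np.uint8))
for i in range(1,b[0]):
    if b[2][i,4]>300: print(b[3][i].round(),bar(P,b[1]==i))
print(rel(s,[.4395,-.1406,.1335],250.6))
E
```

```text
time: 12.3
ee_pos: [0.4366, -0.141, 0.2131]
tcp_rot: [[0.942, -0.334, -0.002], [-0.334, -0.942, 0.0], [-0.002, 0.0, -1.0]]
contact_force: [0.1, 0.3, -0.0]
width: 0.449
gripper_force: 0.0
[314. 209.] (array([ 0.4405, -0.1426]), array([0.016, 0.063]), np.float32(-19.329092), np.float64(0.15627976767258123), np.int64(1823))
[172. 208.] (array([ 0.4766, -0.0372]), array([0.014, 0.072]), np.float32(-71.06157), np.float64(0.1528429797026177), np.int64(1838))
(array([ 0.0046, -0.0023,  0.1327]), array([ 0.0001,  0.0008, -0.0011]))
```

View pics/w3.png

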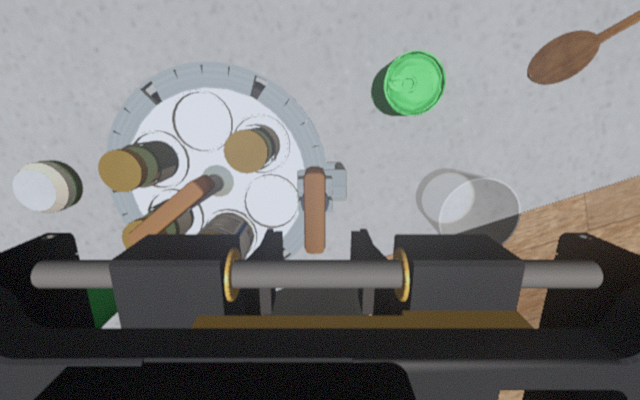

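The carousel has turned 51° clockwise and the bar now lies at (172,208). The tin and jars are standing, and the knob is between the fingers at (314,209). I'll re-grip it.

```bash
python3 -m creep '[-0.1,0.0046,-0.002,0.05,0,0,0, -0.1,0.0046,-0.002,0.1,0,0,0, -0.1,0.0046,-0.002,0.133,0,0,0, -0.1,0.0046,-0.002,0.133,0,0,0, -0.1,0.0046,-0.002,0.133,0,0,0]' 30; python3 -m creep '[-1,0,0,0,0,0,0, -1,0,0,0,0,0,0, -1,0,0,0,0,0,0, -1,0,0,0,0,0,0, -1,0,0,-0.004,0,0,0, -1,0,0,-0.0085,0,0,0, -1,0,0,-0.0085,0,0,0, -1,0,0,-0.0085,0,0,0]' 30
```

```text
time: 12.85
ee_pos: [0.4405, -0.1407, 0.1345]
tcp_rot: [[0.943, -0.332, -0.0], [-0.332, -0.943, -0.0], [0.0, 0.0, -1.0]]
contact_force: [0.9, 0.3, 0.9]
width: 0.448
gripper_force: 0.0
time: 13.65
ee_pos: [0.4401, -0.1408, 0.1389]
tcp_rot: [[0.943, -0.332, 0.0], [-0.332, -0.943, 0.0], [0.0, -0.0, -1.0]]
contact_force: [2.9, -0.2, -9.7]
width: 0.185
gripper_force: 30.0
```

```bash
python3 -m creep '[-1,0,0,0,0,0,0.05, -1,0,0,0,0,0,0.1, -1,0,0,0,0,0,0.15, -1,0,0,0,0,0,0.2, -1,0,0,0,0,0,0.25, -1,0,0,0,0,0,0.3, -1,0,0,0,0,0,0.35, -1,0,0,0,0,0,0.4]';python3 -m creep '[-1,0,0,0,0,0,0.05, -1,0,0,0,0,0,0.1, -1,0,0,0,0,0,0.15, -1,0,0,0,0,0,0.2, -1,0,0,0,0,0,0.25, -1,0,0,0,0,0,0.3, -1,0,0,0,0,0,0.35, -1,0,0,0,0,0,0.35]'; python3 -m creep '[-1,0,0,0.004,0,0,0, -1,0,0,0.008,0,0,0, -1,0,0,0.012,0,0,0, -1,0,0,0.016,0,0,0, -1,0,0,0.016,0,0,0, -1,0,0,0.016,0,0,0]'
```

```text
time: 14.45
ee_pos: [0.4397, -0.1411, 0.1389]
tcp_rot: [[0.381, -0.925, -0.001], [-0.925, -0.381, -0.0], [-0.0, 0.001, -1.0]]
contact_force: [3.4, -1.0, -8.8]
width: 0.181
gripper_force: 30.0
time: 15.25
ee_pos: [0.4393, -0.1411, 0.1388]
tcp_rot: [[-0.332, -0.943, -0.002], [-0.943, 0.332, -0.0], [0.001, 0.002, -1.0]]
contact_force: [2.2, -0.8, -9.0]
width: 0.183
gripper_force: 30.0
time: 15.85
ee_pos: [0.4397, -0.1411, 0.1302]
tcp_rot: [[-0.331, -0.944, -0.001], [-0.944, 0.331, -0.0], [0.001, 0.001, -1.0]]
contact_force: [-1.9, -0.9, -1.7]
width: 0.184
gripper_force: 30.0
```

```bash
python3 -m creep '[-0.1,0,0,0,0,0,0, -0.1,0,0,0,0,0,0, -0.1,0,0,0,0,0,0, -0.1,0,0,-0.04,0,0,0, -0.1,0,0,-0.1,0,0,0, -0.1,0,0,-0.14,0,0,0, -0.1,0,0,-0.14,0,0,0]' 15; python3 -c "
from h import *
from rig import bot
print(rel(bot.get_state(),[.4762,-.0344,.215],199))"
```

```text
time: 16.55
ee_pos: [0.4427, -0.1412, 0.2179]
tcp_rot: [[-0.331, -0.944, 0.01], [-0.944, 0.331, -0.001], [-0.002, -0.009, -1.0]]
contact_force: [0.1, -0.2, 0.5]
width: 0.45
gripper_force: 0.0
(array([-0.1864,  0.0063,  0.0051]), array([-0.0046, -0.0004, -0.3193]))
```

```bash
python3 -m creep '[-0.1,-0.03,0,0,0,0,-0.06, -0.1,-0.08,0.002,0,0,0,-0.12, -0.1,-0.13,0.004,0,0,0,-0.18, -0.1,-0.17,0.006,0,0,0,-0.24, -0.1,-0.186,0.006,0,0,0,-0.3, -0.1,-0.186,0.006,0,0,0,-0.319, -0.1,-0.186,0.006,0,0,0,-0.319, -0.1,-0.186,0.006,0,0,0,-0.319]' 15; python3 -c "
from h import *
from rig import bot
s=bot.get_state();print(rel(s,[.4762,-.0344,.130],199))
d=bot.snapshot('wrist');T=np.eye(4);T[:3,:3]=s['tcp_rot'];T[:3,3]=s['ee_pos'];P=cloud(d,T@d['mount'])
b=cv2.connectedComponentsWithStats(((P[...,2]>.12)&(P[...,2]<.17)&(d['depth']>0.1)).astype(np.uint8))
for i in range(1,b[0]):
    if b[2][i,4]>200: print(b[3][i].round(),bar(P,b[1]==i),P[b[1]==i][:,2].max())
"
```

```text
time: 17.35
ee_pos: [0.4734, -0.0345, 0.2133]
tcp_rot: [[0.323, -0.946, -0.001], [-0.946, -0.323, -0.0], [-0.0, 0.001, -1.0]]
contact_force: [1.0, 0.1, 0.1]
width: 0.448
gripper_force: 0.0
(array([ 0.0014, -0.0046,  0.1389]), array([ 0.0003,  0.0001, -0.0013]))
[411.  90.] (array([ 0.4403, -0.1422]), array([0.0632, 0.0174]), np.float32(70.37595), np.float64(0.14942219169212598), np.int64(2768)) 0.15587996363718148
[313. 211.] (array([ 0.4765, -0.0375]), array([0.014 , 0.0704]), np.float32(-71.036156), np.float64(0.1541146406356342), np.int64(1785)) 0.15764139138753275
```

```bash
python3 -m creep '[-0.1,0.001,-0.0045,0.05,0,0,0, -0.1,0.001,-0.0045,0.1,0,0,0, -0.1,0.001,-0.0045,0.138,0,0,0, -0.1,0.001,-0.0045,0.138,0,0,0, -0.1,0.001,-0.0045,0.138,0,0,0]' 12; python3 -m creep '[-1,0,0,0,0,0,0, -1,0,0,0,0,0,0, -1,0,0,0,0,0,0, -1,0,0,0,0,0,0, -1,0,0,0,0,0,0]' 12;  python3 -m creep '[-1,0,0,0,0,0,0.003, -1,0,0,0,0,0,0.007, -1,0,0,0,0,0,0.011, -1,0,0,0,0,0,0.015, -1,0,0,0,0,0,0.019, -1,0,0,0,0,0,0.023]' 12; python3 -c "
from h import *
from rig import bot
s=bot.get_state();print(s['wrist_torque'],rel(s,s['ee_pos'],191))"
```

```text
time: 17.9
ee_pos: [0.4767, -0.0345, 0.1313]
tcp_rot: [[0.324, -0.946, 0.0], [-0.946, -0.324, -0.001], [0.001, 0.0, -1.0]]
contact_force: [-0.6, -0.3, 0.3]
width: 0.454
gripper_force: 0.0
time: 18.4
ee_pos: [0.4762, -0.0343, 0.1315]
tcp_rot: [[0.324, -0.946, 0.0], [-0.946, -0.324, -0.0], [0.0, 0.0, -1.0]]
contact_force: [-1.8, -0.0, 4.4]
width: 0.162
gripper_force: 12.0
time: 19.0
ee_pos: [0.4763, -0.0344, 0.1315]
tcp_rot: [[0.279, -0.96, -0.0], [-0.96, -0.279, -0.001], [0.001, 0.0, -1.0]]
contact_force: [-2.3, -0.5, 5.3]
width: 0.165
gripper_force: 12.4
[-0.27811423  0.76589796  0.29195614] (array([0., 0., 0.]), array([ 0.0001, -0.0004,  0.0434]))
```

```bash
cat > q.py <<'E'
from h import *
from rig import bot
s=bot.get_state();R=np.array(s["tcp_rot"]);print("ANG",np.degrees(np.arctan2(R[1,0],R[0,0])).round(2)+19.3,"Tz",s["wrist_torque"][2].round(2) if hasattr(s["wrist_torque"][2],'round') else s["wrist_torque"][2])
E
for i in 1; do python3 -m creep '[-1,0,0,0,0,0,0.004, -1,0,0,0,0,0,0.008, -1,0,0,0,0,0,0.012]' >/dev/null; python3 q.py; done; python3 -m creep '[-1,0,0,0,0,0,0.004, -1,0,0,0,0,0,0.008, -1,0,0,0,0,0,0.012]'>/dev/null; python3 q.py
```

```text
ANG -55.93000000000001 Tz 0.34
ANG -57.370000000000005 Tz 0.37
```

```bash
python3 -m creep '[-1,0,0,0,0,0,0.004, -1,0,0,0,0,0,0.008, -1,0,0,0,0,0,0.012]' >/dev/null; python3 q.py;  python3 -m creep '[-1,0,0,0,0,0,0.004, -1,0,0,0,0,0,0.008, -1,0,0,0,0,0,0.012]'>/dev/null; python3 q.py
```

```text
ANG -58.82000000000001 Tz 0.42
ANG -60.260000000000005 Tz 0.43
```

```bash
python3 - <<'E'
from h import *
from rig import bot
s=bot.get_state();d=bot.snapshot('wrist');T=np.eye(4);T[:3,:3]=s['tcp_rot'];T[:3,3]=s['ee_pos'];P=cloud(d,T@d['mount'])
m=(abs(P[...,0]-.44)<.05)&(abs(P[...,1]+.142)<.05)&(P[...,2]>.115)&(d['depth']>.1)
print(bar(P,m),np.percentile(P[m][:,2],[50,80,95]))
E
```

```text
(array([ 0.4422, -0.1406]), array([0.0592, 0.0202]), np.float32(70.78704), np.float64(0.1477366457666465), np.int64(7201)) [0.15230407 0.15342244 0.15417102]
```

```bash
python3 -m creep '[-1,0,0,0,0,0,0.004, -1,0,0,0,0,0,0.008, -1,0,0,0,0,0,0.012]' >/dev/null; python3 q.py;  python3 -m creep '[-1,0,0,0,0,0,0.004, -1,0,0,0,0,0,0.008, -1,0,0,0,0,0,0.012]'>/dev/null; python3 q.py
```

```text
ANG -61.69 Tz 0.46
ANG -63.13000000000001 Tz 0.45
```

```bash
cat > k.py <<'E'
from h import *
from rig import bot
s=bot.get_state();d=bot.snapshot('wrist');T=np.eye(4);T[:3,:3]=s['tcp_rot'];T[:3,3]=s['ee_pos'];P=cloud(d,T@d['mount'])
m=(abs(P[...,0]-.44)<.05)&(abs(P[...,1]+.142)<.05)&(P[...,2]>.115)&(d['depth']>.1)
print("knob",bar(P,m),np.percentile(P[m][:,2],[50,80,95]))
d=bot.snapshot('top');P=cloud(d);m=np.zeros((400,640),bool);m[160:240,425:465]=1;m&=P[...,2]>.12;m&=P[...,2]<.17
print("top",np.percentile(P[m][:,2],[50,80]) if m.sum() else 0)
E
python3 k.py
```

```text
knob (array([ 0.4426, -0.1391]), array([0.0563, 0.0204]), np.float32(70.56589), np.float64(0.14794887262149456), np.int64(6616)) [0.15235591 0.15345839 0.15420452]
top [0.15302523 0.15541029]
```

```bash
python3 -m creep '[-1,0,0,0,0,0,0.004, -1,0,0,0,0,0,0.008, -1,0,0,0,0,0,0.012]' >/dev/null; python3 q.py;  python3 -m creep '[-1,0,0,0,0,0,0.004, -1,0,0,0,0,0,0.008, -1,0,0,0,0,0,0.012]'>/dev/null; python3 q.py; python3 k.py
```

```text
ANG -64.56 Tz 0.47
ANG -66.0 Tz 0.56
knob (array([ 0.443, -0.138]), array([0.054 , 0.0201]), np.float32(70.72042), np.float64(0.14817555826807813), np.int64(6119)) [0.15238385 0.15349163 0.15424344]
top [0.15270874 0.15568763]
```

```bash
python3 - <<'E'
from h import *
from rig import bot
a=bot.snapshot('wrist')["color"][:,:,::-1];b=bot.snapshot('top')["color"][150:250,330:490,::-1]
cv2.imwrite("pics/m1.png",np.vstack([a[:300],cv2.resize(b,(480,300),interpolation=cv2.INTER_CUBIC)[:, :].copy() if 0 else cv2.copyMakeBorder(cv2.resize(b,(480,300),interpolation=cv2.INTER_CUBIC),0,0,0,160,0)]))
E
```

```text
(no output)
```

View pics/m1.png

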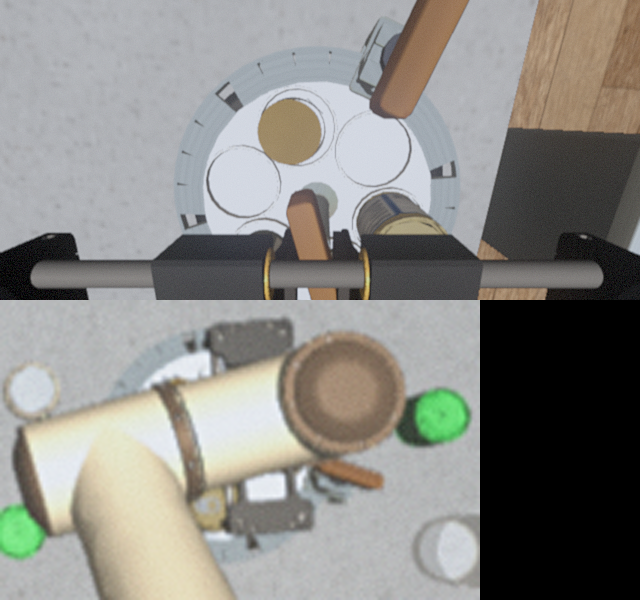

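The bar at (310,245) is slanted in the jaws, so the carousel has lagged behind the gripper at this light grip. I'll measure the bar's angle before gripping harder.

```bash
cat > a.py <<'E'
from h import *
from rig import bot
s=bot.get_state();d=bot.snapshot('wrist');T=np.eye(4);T[:3,:3]=s['tcp_rot'];T[:3,3]=s['ee_pos'];P=cloud(d,T@d['mount'])
h=cv2.cvtColor(d["color"],cv2.COLOR_RGB2HSV);m=(np.hypot(P[...,0]-.476,P[...,1]+.036)<.045)&(P[...,2]>.147)&(P[...,2]<.165)&(h[...,1]>90)
m=cv2.erode(m.astype(np.uint8),np.ones((3,3)))>0
n,l,st,c=cv2.connectedComponentsWithStats(m.astype(np.uint8));i=1+st[1:,4].argmax();print("bar",c[i].round(),bar(P,l==i))
E
python3 a.py;python3 q.py
```

```text
bar [309. 239.] (array([ 0.4825, -0.0556]), array([0.0122, 0.0277]), np.float32(-70.8961), np.float64(0.15536452515205004), np.int64(909))
ANG -65.98 Tz 0.5
```

```bash
python3 -m creep '[-0.3,0,0,0,0,0,0, -0.3,0,0,0,0,0,0, -0.3,0,0,0,0,0,0, -0.3,0,0,0,0,0,-0.06, -0.3,0,0,0,0,0,-0.12, -0.3,0,0,0,0,0,-0.12, -0.3,0,0,0,0,0,-0.12]' 12; python3 a.py; python3 -m creep '[-1,0,0,0,0,0,0, -1,0,0,0,0,0,0, -1,0,0,0,0,0,0, -1,0,0,0,0,0,0]' 20; python3 -m creep '[-1,0,0,0,0,0,0, -1,0,0,0,0,0,0]' 50; python3 -m creep '[-1,0,0,0,0,0,0.004, -1,0,0,0,0,0,0.008, -1,0,0,0,0,0,0.012]' 50; python3 q.py; python3 a.py
```

```text
time: 22.5
ee_pos: [0.4764, -0.0341, 0.1308]
tcp_rot: [[0.323, -0.946, -0.0], [-0.946, -0.323, 0.0], [-0.0, 0.0, -1.0]]
contact_force: [-0.9, 0.3, -0.6]
width: 0.349
gripper_force: 0.0
bar [318. 241.] (array([ 0.4826, -0.0548]), array([0.0119, 0.0233]), np.float32(-70.966705), np.float64(0.15541859284666182), np.int64(741))
time: 22.95
ee_pos: [0.4762, -0.0342, 0.131]
tcp_rot: [[0.326, -0.946, -0.0], [-0.946, -0.326, -0.0], [-0.0, 0.0, -1.0]]
contact_force: [-1.6, 0.2, 0.4]
width: 0.157
gripper_force: 20.0
time: 23.15
ee_pos: [0.4762, -0.0343, 0.1309]
tcp_rot: [[0.326, -0.945, -0.0], [-0.945, -0.326, -0.0], [-0.0, 0.0, -1.0]]
contact_force: [-1.1, -0.2, 0.1]
width: 0.158
gripper_force: 50.0
time: 23.45
ee_pos: [0.4762, -0.0343, 0.131]
tcp_rot: [[0.303, -0.953, -0.0], [-0.953, -0.303, -0.001], [0.0, 0.001, -1.0]]
contact_force: [-1.4, 0.3, 0.4]
width: 0.158
gripper_force: 50.4
ANG -53.040000000000006 Tz 0.75
bar [316. 239.] (array([ 0.4827, -0.0563]), array([0.0124, 0.0258]), np.float32(-72.29512), np.float64(0.15538424785093063), np.int64(912))
```

The carousel now turns with the gripper. I'll feel on.

```bash
for i in 1; do python3 -m creep '[-1,0,0,0,0,0,0.004, -1,0,0,0,0,0,0.008, -1,0,0,0,0,0,0.012]' 50 >/dev/null; python3 q.py; python3 a.py; done; python3 -m creep '[-1,0,0,0,0,0,0.004, -1,0,0,0,0,0,0.008, -1,0,0,0,0,0,0.012]'  >/dev/null; python3 q.py; python3 a.py; python3 k.py
```

```text
ANG -54.68000000000001 Tz -0.09
bar [317. 239.] (array([ 0.4816, -0.0566]), array([0.0122, 0.0257]), np.float32(-74.64824), np.float64(0.15535785472843788), np.int64(901))
ANG -55.980000000000004 Tz 0.62
bar [317. 239.] (array([ 0.4818, -0.0566]), array([0.0124, 0.026 ]), np.float32(-74.59435), np.float64(0.1552992199304238), np.int64(927))
knob (array([ 0.4398, -0.1418]), array([0.0634, 0.0169]), np.float32(70.5891), np.float64(0.14043934645867698), np.int64(6919)) [0.14373562 0.14482243 0.14554506]
top [0.14484529 0.14727564]
```

The knob top dropped from 0.153 to about 0.145 m, so the pin is home. I'll unload, release, retreat and check.

```bash
python3 -m creep '[-1,0,0,0,0,0,-0.006, -1,0,0,0,0,0,-0.006]' 20 >/dev/null; python3 q.py; python3 -m creep '[-0.1,0,0,0,0,0,0, -0.1,0,0,0,0,0,0, -0.1,0,0,0,0,0,0, -0.1,0,0,-0.04,0,0,0, -0.1,0,0,-0.1,0,0,0, -0.1,0,0,-0.15,0,0,0, -0.1,0,0,-0.15,0,0,0]'; python3 -c "
from h import *
from rig import bot
print(rel(bot.get_state(),[.36,-.30,.23],199))"
```

```text
ANG -55.34 Tz 0.08
time: 25.2
ee_pos: [0.4794, -0.0338, 0.2255]
tcp_rot: [[0.267, -0.964, 0.011], [-0.964, -0.267, 0.001], [0.002, -0.011, -1.0]]
contact_force: [0.8, 0.3, -0.2]
width: 0.448
gripper_force: 0.0
(array([ 0.3745,  0.31  , -0.0102]), array([-0.005 , -0.0009, -0.0295]))
```

```bash
python3 -m creep '[-0.1,0.04,0.033,-0.01,0,0,0, -0.1,0.09,0.075,-0.01,0,0,0, -0.1,0.14,0.116,-0.01,0,0,0, -0.1,0.19,0.157,-0.01,0,0,0, -0.1,0.24,0.2,-0.01,0,0,0, -0.1,0.3,0.25,-0.01,0,0,0, -0.1,0.35,0.29,-0.01,0,0,0, -0.1,0.35,0.29,-0.01,0,0,0]' >/dev/null; python3 - <<'E'
from h import *
from rig import bot
d=bot.snapshot("top");P=cloud(d);cv2.imwrite("pics/t3.png",cv2.resize(d["color"][150:250,300:500,::-1],None,fx=4,fy=4,interpolation=cv2.INTER_CUBIC))
roi=np.zeros((400,640),bool);roi[150:245,355:465]=1
for lo,hi in((.13,.2),(.08,.112)):
    n,l,st,c=cv2.connectedComponentsWithStats((roi&(P[...,2]>lo)&(P[...,2]<hi)).astype(np.uint8))
    for i in range(1,n):
        if st[i,4]>30: print(lo,c[i].round(1),bar(P,l==i),np.percentile(P[l==i][:,2],60))
a=np.radians(160.7);print("front",.475+.066*np.cos(a),-.0345+.066*np.sin(a))
E
```

```text
0.13 [409.  194.5] (array([ 0.4759, -0.0333]), array([0.0137, 0.0704]), np.float32(-74.14954), np.float64(0.1550206121409771), np.int64(128)) 0.15646002464407366
0.13 [445.3 207.1] (array([ 0.4396, -0.1387]), array([0.062 , 0.0156]), np.float32(72.204605), np.float64(0.1437160158330477), np.int64(132)) 0.14497427508620545
0.08 [390.  180.7] (array([0.5213, 0.0139]), array([0.0355, 0.0372]), np.float32(-88.393875), np.float64(0.10278341818158596), np.int64(134)) 0.10371254794679055
0.08 [427.2 189.6] (array([ 0.4939, -0.0983]), array([0.036, 0.036]), np.float32(9.98708), np.float64(0.10332696041167751), np.int64(130)) 0.10414572313960187
0.08 [385.  201.7] (array([0.4575, 0.0297]), array([0.0365, 0.0364]), np.float32(0.40231454), np.float64(0.1030138557545032), np.int64(131)) 0.10387739760206594
0.08 [400.7 217.1] (array([ 0.4123, -0.0173]), array([0.0561, 0.0544]), np.float32(87.57265), np.float64(0.09723066922612622), np.int64(304)) 0.09847317309024942
0.08 [439.5 211.3] (array([ 0.429 , -0.1362]), array([0.0318, 0.0102]), np.float32(69.095604), np.float64(0.0986056513831974), np.int64(46)) 0.10086126993469113
front 0.41270913719550684 -0.01268605008092728
```

View pics/t3.png

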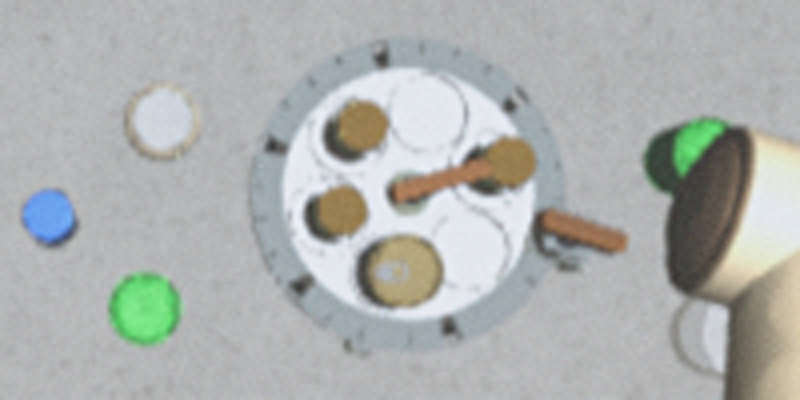

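The tin at (400,270) is about 5 mm from the front bay centre. The knob top is at 0.145 m, so the pin is home. All the jars are standing, and the robot is clear. I'll hand in.

```bash
python3 -c "
from rig import bot
print(bot.get_state()['contact_force'],bot.job_done())"
```

```text
the job is handed in; nothing more can be done
[-0.14182593  0.19316774 -0.04041235] None
```

I handed the job in, with no verdict returned: the carousel is turned one place clockwise (about −0.96 rad), the pin is home, and the tin is at the front about 5 mm off centre with the jars standing.

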